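# Set up the work lamp over the locker door's lock

### The job

Set up the yellow work lamp for repairing the lock on the blue locker door: draw its telescopic stem out until the red snap button clicks out of its hole and locks the stem, then tip the lamp head until its light points straight at the black lock. Let go and leave everything else on the bench where it is.

Things in the scene. Friction and masses are not known exactly. Their poses are not given: they have to be found in the camera images.
- lamp: Battery work lamp with a yellow head. Origin: underside centre of its grey magnet foot (92 x 84 x 36 mm), which sits immovably on the bench; z up. Its telescopic stem leans 30 degrees from vertical towards the lamp's own -x (roughly towards the robot); this lean is clamped, only stem, button and head move.
- knuckle (a point): Centre of the knuckle, 60 mm above the foot's origin. Along the stem from here: black outer tube (30 mm diameter) with an end collar (36 mm) up to 132 mm; then, with the stem pushed in, the base of the dark U bracket (144 mm wide along the lamp's y) at 146 mm and the lamp head's pivot, parallel to the lamp's y, at 197 mm. Drawing the stem out adds to 146 and 197.
- lamp_stem (a joint): How far the telescopic inner stem (with bracket and head) is drawn out along the stem's axis, m: 0 pushed in, stop and lock hole at 0.085. It starts at 0 to 0.04, stays where it is left by friction, and takes about 10 N to draw out. Once the button is out it cannot go back.
- lamp_button (a joint): Red spring snap button (10 mm wide) of the inner stem, m: about 0 while the outer tube holds it in, 0.008 or more when it has clicked out of its hole, which is 100 mm up the outer tube from the knuckle, on the side facing up and away from the robot.
- lamp_head (a joint): Turn of the lamp head about its pivot, rad: 0 in line with the stem; it grows as the head's top edge tips down towards the lamp's -x (1.05 is face straight down). Range -0.1 to 1.45; a stiff balanced hinge (0.12 N m) that stays where it is left.
- head_center (a point): Middle of the lamp head, on its pivot: a yellow slab 24 mm thick (x), 132 mm wide (y), 84 mm high (z). Axes: z towards the top edge, y along the pivot, x out of the back; the light shines along -x from the white face. On the back, 5 mm cooling fins reach up to z = 8 mm; above them both faces are plain up to the top edge and may be gripped across the thickness or pushed.
- head_top (a point): Middle of the head's top edge, 42 mm from the pivot; axes as head_center.
- lock (a point): Top centre of the black lock unit (46 x 62 mm, top 26 mm above the bench) near one end of the blue locker door, which lies inside up (112 x 285 mm, folded edges 18 mm high, a latch tongue past the lock's end) and does not move. It lies below and in front of the lamp head, sideways in line with it to about 15 mm.
- screwdriver: Orange-handled screwdriver, 200 mm, lying along its x; origin on the bench at mid-length. A bystander.
- spanner: Steel spanner, 170 mm, lying along its x; origin on the bench at mid-length. A bystander.
- oil_can: Upright blue can with a red cap, 52 mm diameter, 150 mm high; origin under its centre. A bystander.
- tape: Grey tape roll lying flat, 96 mm diameter, 25 mm high; origin under its centre. A bystander.
- mug: White mug, 82 mm diameter, 92 mm high; origin under its centre. A bystander.
- tray: Grey open tray, 150 x 110 x 35 mm; origin under its centre. A bystander.
- spare_latch: Spare lock, black 60 x 45 x 22 mm with a blue tongue; origin under the black part. A bystander.

How it is judged:
On the way, in this order (a step that is already met when the one before it is completed fails the run):
1. the stem is drawn out and its snap button has clicked out (value of joint lamp_stem above 0.082 m and value of joint lamp_button above 0.005 m), for 0.2 s.
2. the lamp head points at the lock (z of lock in the frame of head_center between -0.03 and 0.03 m and x of lock in the frame of head_center below -0.15 m), for 0.2 s.
At the end, for the whole second after the job is handed in: The stem is locked at full length (drawn out more than 82 mm, button out more than 5 mm) and the middle of the light, straight out from the head's face, passes the lock's top centre within 30 mm in the tipping direction (all of step 1 and all of step 2); the robot touches nothing.
It fails at once if a bystander was moved more than 30 mm (distance of any of screwdriver, spanner, oil_can, tape, mug, tray, spare_latch from where it was at the start of the episode above 0.03 m).
It also fails if it takes over 48 s, if anything falls off the work surface, if the arm or the gripper's body presses on something with over 40 N, if the wrist force passes 120 N, or if a joint passes its speed limit or range.

### The arm

A 6-joint arm with a two-finger parallel gripper is mounted at the origin on the work surface. World frame = base frame: x ahead of the robot, y to its left, z up, the work surface at z = 0. Lengths are in m, angles in rad, forces in N, time in s.
With the tool pointing down it reaches from about 0.25 to 0.775 m from the base axis. Payload 4 kg.
Tool frame: the origin (TCP) lies on the centre line of the jaws, within the pads' length; the fingertips stand ahead of it and the grasp point (between the pads) lies 3 mm ahead of it (arm.tips_ahead is the z of the fingertips in the tool frame, in m); z points along the fingers, y is the line along which they close (so a half turn about z gives the same grasp; the last joint's range is limited). The gripper opens to 85 mm and grips with 20 to 120 N. Pads are 22 mm wide; open, the fingers measure 114 mm over their backs; the gripper's body (76 mm by 85 mm) begins 54 mm behind the grasp point. The pads swing forward as they close: fully open they stand 13 mm farther back than shut.
Start: joints at [1.054, 0.087, 1.371, -0, 1.684, -0.103], TCP at [0.221, 0.504, 0.253] pointing down, gripper open.
Joint ranges: [-3.1, 3.1], [-0.76, 2.03], [0.27, 2.55], [-1.08, 4.22], [0.17, 2.65], [-2.57, 2.57]. Speed limits (rad/s): [2.79, 2.79, 3.14, 3.14, 3.14, 3.14].

### API

Orientations are given as a rotation vector (axis times angle).
In Python, from station import arm, eyes gives the robot as it stands. Calls block until the motion is done:
- arm.movep(position, orientation): joint-space move of the TCP to a pose.
- arm.move_l(position, orientation=None, speed=0.15): straight line of the TCP; orientation=None keeps the orientation; speed is the mean speed in m/s.
- arm.movej(angles): joint-space move.
- arm.gripper_open() and arm.gripper_close(grasp_force=None): open the fingers fully, or close them until they stop; grasp_force is the grip in N (None keeps the last).
- arm.dwell(seconds).
- arm.inverse_kinematics(position, orientation): joint angles nearest the present ones, or None.
- arm.read_state(): the state.
- eyes.snapshot(name): name is "scene" or "top"; returns a dict with "image" (420x560x3 uint8, blue, green, red), "camera_matrix" (3x3 intrinsics, pixels), "position" and "orientation" of the camera in the world. Camera axes: x right, y down, z forward; pixel columns grow to the right and rows downward; lengths in m; the calibration is good to about 2 mm. A picture is of the moment at which its call begins. There is no depth.
A pose or a line that the arm cannot do raises arm.MotionError and nothing moves.
- arm.close_job(): hands the job in; it is judged then, once.
The state is a dict: "t": time; "q": joint angles; "joint_vel": joint speeds; "joint_torque": joint torques, N m; "ee_pos": TCP position; "ee_rot": TCP orientation; "wrist_force": force on the tool from outside, world axes, zero at the start; "moment": the same for the moment, N m; "width": finger opening in m; "finger_force": force on a finger pad.
Only numpy, scipy, OpenCV 4.12 (cv2) and the standard library are available. Lean on these libraries where they do the work, as an engineer would, in place of code of your own. Each camera call takes 0.05 s, during which the arm holds its last target. There are 200 camera calls.

## Working session

There is one attempt and no reset: what is moved stays moved. The work goes in short steps, each a Python script; the robot and the scene stay as the last script left them, time stands still between calls to the robot, and variables do not carry over. Pictures are saved under pics/ and viewed, at most 10 in all, crops included, and the job is handed in when it is done.

```bash
ls; mkdir -p pics
python3 - <<'E'
from station import arm, eyes
import cv2,pickle
for n in("scene","top"):
    s=eyes.snapshot(n); cv2.imwrite(f"pics/{n}0.png",s["image"]); pickle.dump(s,open(f"{n}0.pkl","wb"))
    print(n,s["camera_matrix"],s["position"],s["orientation"])
print(arm.tips_ahead,arm.read_state())
E
```

```text
pics
scene [[412.17295087   0.         285.71848838]
 [  0.         412.17295087 208.60353835]
 [  0.           0.           1.        ]] [ 0.98484632 -0.46720707  1.04236737] [-2.38198153 -0.81649088  0.29128655]
top [[383.32877084   0.         279.30091829]
 [  0.         383.32877084 215.8063656 ]
 [  0.           0.           1.        ]] [0.3985685  0.06294577 1.42072466] [-2.16863919  2.1150961  -0.17345821]
0.022 {'t': 0.1, 'q': array([ 1.05389172e+00,  8.78973495e-02,  1.37213163e+00, -6.01732918e-06,
        1.68361294e+00, -1.03104498e-01]), 'joint_vel': array([-0.00049455, -0.00247561, -0.00315915, -0.00302141, -0.00248807,
       -0.00075918]), 'joint_torque': array([ 2.35290805e-03, -3.53015292e+01, -3.14218819e+01, -1.96201854e-04,
        7.92368111e-03,  1.46485814e-05]), 'ee_pos': array([0.22095245, 0.50321356, 0.25223279]), 'ee_rot': array([-6.45241608e-01, -3.07398218e+00,  3.06780732e-03]), 'wrist_force': array([-0.44329702, -0.23436311, -0.46111298]), 'moment': array([ 0.07343181,  0.01443024, -0.0090377 ]), 'finger_force': 0.0, 'width': 0.08551432168876533}
```

View pics/scene0.png

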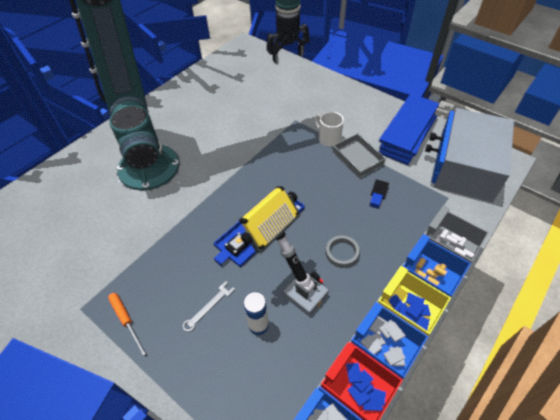

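View pics/top0.png

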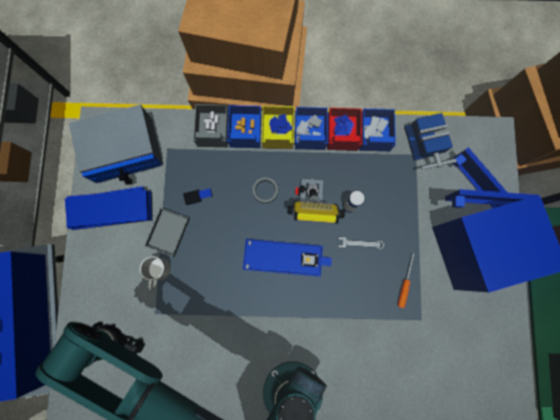

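The scene view shows the yellow head at (270,218), the foot at (307,290) and the lock at (237,243). In the top view the head is at (315,212), the foot at (312,187), the lock at (309,260), the oil can at (356,198) and the tape at (265,189). I'll take enlarged crops of both.

Run:
```python
import cv2,numpy as np
a=cv2.imread("pics/scene0.png")[180:320,205:338]; b=cv2.imread("pics/top0.png")[170:275,237:387]
cv2.imwrite("pics/cs.png",cv2.resize(a,None,fx=4.2,fy=4.2,interpolation=cv2.INTER_CUBIC))
cv2.imwrite("pics/ct.png",cv2.resize(b,None,fx=5,fy=5,interpolation=cv2.INTER_CUBIC))
```

```text
(no output)
```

View pics/cs.png

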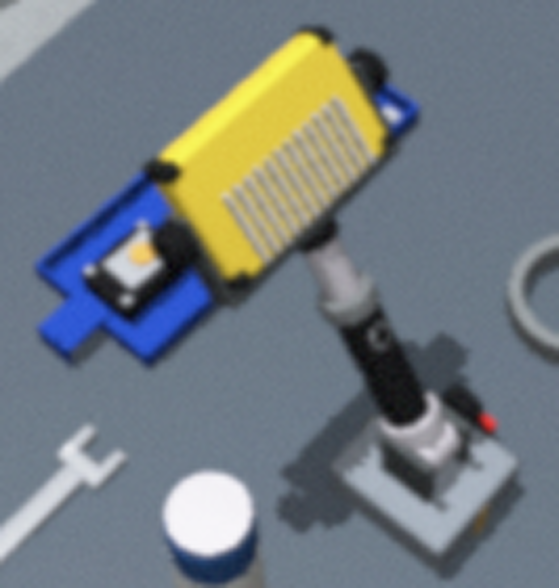

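View pics/ct.png

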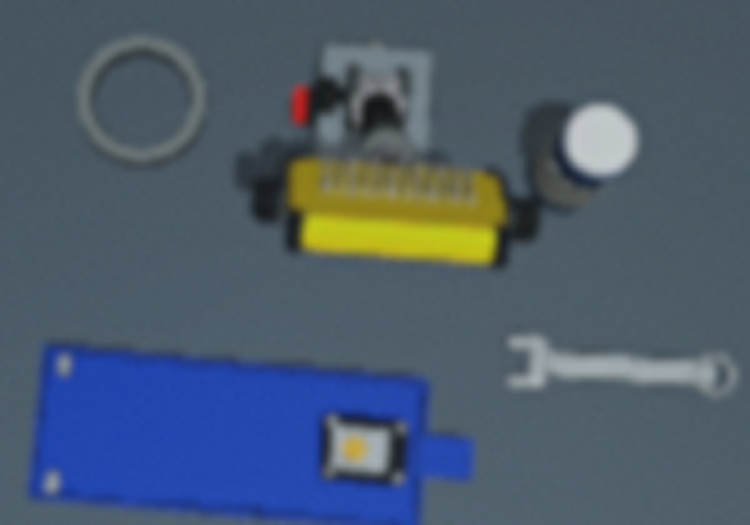

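Crops: in the scene view the foot's top corners, both bracket knobs and the lock's four corners are clear. In the top view the bright top edge runs (300,212)-(498,228) in crop pixels, with the knobs at (265,203) and (522,218). Now to triangulate.

```bash
cat > h.py <<'E'
import numpy as np,pickle
from scipy.spatial.transform import Rotation as R
S={n:pickle.load(open(f"{n}0.pkl","rb")) for n in("scene","top")}
def ray(n,p):
    s=S[n]; d=R.from_rotvec(s["orientation"]).as_matrix()@np.linalg.solve(s["camera_matrix"],[p[0],p[1],1]); return np.array(s["position"]),d/np.linalg.norm(d)
def plane(n,p,z):
    o,d=ray(n,p); return o+d*(z-o[2])/d[2]
def tri(ps,pt):
    o1,d1=ray("scene",ps);o2,d2=ray("top",pt)
    a,b=np.linalg.lstsq(np.c_[d1,-d2],o2-o1,rcond=None)[0]
    p,q=o1+a*d1,o2+b*d2; return (p+q)/2,np.linalg.norm(p-q)
cs=lambda x,y:(x/4.2+204.6,y/4.2+179.6)
ct=lambda x,y:(x/5+236.6,y/5+169.6)
E
python3 - <<'E'
from h import *
np.set_printoptions(precision=4,suppress=True)
f=[plane("scene",cs(*p),.036) for p in[(338,465),(437,555),(518,462)]]
print("foot scene",f,np.linalg.norm(f[0]-f[1]),np.linalg.norm(f[1]-f[2]),"ctr",(f[0]+f[2])/2)
t=[plane("top",ct(*p),.036) for p in[(322,45),(432,52)]];print("foot top",t,np.linalg.norm(t[0]-t[1]))
l=[plane("top",ct(*p),.026) for p in[(328,413),(405,422),(400,480),(322,473)]];print("lock",np.mean(l,0),np.linalg.norm(l[0]-l[1]),np.linalg.norm(l[1]-l[2]))
l=[plane("scene",cs(*p),.026) for p in[(85,275),(140,222),(185,265),(130,318)]];print("lock s",np.mean(l,0),np.linalg.norm(l[0]-l[1]),np.linalg.norm(l[1]-l[2]))
a,b=tri(cs(372,70),ct(265,203)),tri(cs(178,243),ct(522,218))
print("knobs",a,b,"pivot",(a[0]+b[0])/2,np.linalg.norm(a[0]-b[0]))
print("top-back edge", tri(cs(330,45),ct(300,212)),tri(cs(178,175),ct(498,228)))
print("can",plane("top",ct(600,138),.15),"tape",plane("top",ct(142,100),.025))
E
```

```text
foot scene [array([ 0.6718, -0.0918,  0.036 ]), array([ 0.7569, -0.102 ,  0.036 ]), array([ 0.7607, -0.0204,  0.036 ])] 0.0856953852325273 0.08169524956204352 ctr [ 0.7162 -0.0561  0.036 ]
foot top [array([ 0.7595, -0.0183,  0.036 ]), array([ 0.7563, -0.1001,  0.036 ])] 0.08188224382375274
lock [ 0.4636 -0.0538  0.026 ] 0.05622642598403989 0.04198002762264906
lock s [ 0.4662 -0.058   0.026 ] 0.056027220219494425 0.049476100512428615
knobs (array([0.6019, 0.0301, 0.2615]), np.float64(0.005076794004446186)) (array([ 0.5947, -0.1283,  0.2651]), np.float64(0.001552928800500248)) pivot [ 0.5983 -0.0491  0.2633] 0.15868195246394481
top-back edge (array([0.59  , 0.0092, 0.2958]), np.float64(0.002253013531994796)) (array([ 0.5825, -0.1093,  0.2965]), np.float64(0.00021538379659413043))
can [ 0.6699 -0.2009  0.15  ] tape [0.7167 0.1145 0.025 ]
```

```bash
cat >> h.py <<'E'
np.set_printoptions(precision=4,suppress=True)
YAW=-0.048; RZ=R.from_euler("z",YAW).as_matrix(); FOOT=np.array([.714,-.057,0]); LOCK=np.array([.465,-.055,.026])
STEM=RZ@[-.5,0,.75**.5]
pivot=lambda e: FOOT+[0,0,.06]+STEM*(.197+e)
def pose(pv,a,d,s):   # a: lean of head from vertical, d: TCP distance from pivot along head z
    hz=RZ@[-np.sin(a),0,np.cos(a)]; hx=RZ@[np.cos(a),0,np.sin(a)]
    y=s*hx; z=-hz
    return pv+hz*d, R.from_matrix(np.c_[np.cross(y,z),y,z]).as_rotvec()
E
python3 - <<'E'
from h import *; from station import arm
p0=np.array([.5983,-.0495,.2625]); p1=pivot(.085); v=RZ.T@(LOCK-p1); a1=np.arctan2(-v[2],-v[0])
print(pivot(.036),p1,a1,a1-np.pi/6)
for s in(1,-1):
    for pv,a,d in[(p0,.66,.16),(p0,.66,.036),(p1,.66,.036),(p1,a1,.036),(p1,a1+.15,.036),(p1,a1,.15)]:
        print(s,arm.inverse_kinematics(*pose(pv,a,d,s)))
E
```

```text
[ 0.5976 -0.0514  0.2618] [ 0.5732 -0.0502  0.3042] 1.2011143998714946 0.6775156242731958
1 [-0.293  -0.4447  1.6786  0.1566  1.2659 -0.2424]
1 [-0.2454 -0.2661  1.7475  0.1421  1.0143 -0.2321]
1 [-0.2641 -0.3319  1.7141  0.147   1.115  -0.2368]
1 [-0.3548 -0.5794  2.1522  0.6644  0.4743 -0.7225]
1 [-0.3734 -0.5883  2.255   1.1803  0.3442 -1.2319]
1 None
-1 None
-1 None
-1 None
-1 [-0.3548 -0.5794  2.1522  0.6644  0.4743  2.4191]
-1 [-0.3734 -0.5883  2.255   1.1803  0.3442  1.9097]
-1 None
```

Run:
```python
from h import *; from station import arm,eyes
import cv2
p0=np.array([.5983,-.0495,.2625])
p=arm.read_state()["ee_pos"]
arm.move_l([p[0],p[1],.36],speed=.3)
arm.movep(*pose(p0,.66,.15,1))
P,o=pose(p0,.66,.037,1)
arm.move_l(P,o,speed=.1)
s=arm.read_state(); print(s["t"],s["ee_pos"],P,s["wrist_force"],s["width"])
a=eyes.snapshot("scene")["image"][120:300,170:370]; b=eyes.snapshot("top")["image"][150:290,220:400]
cv2.imwrite("pics/m1.png",np.hstack([cv2.resize(a,(400,360),interpolation=2),cv2.resize(b,(400,360),interpolation=2)]))
```

```text
4.1083 [ 0.5758 -0.0485  0.2929] [ 0.5756 -0.0484  0.2917] [-0.1465  0.9489  0.7208] 0.08540398709838921
```

View pics/m1.png

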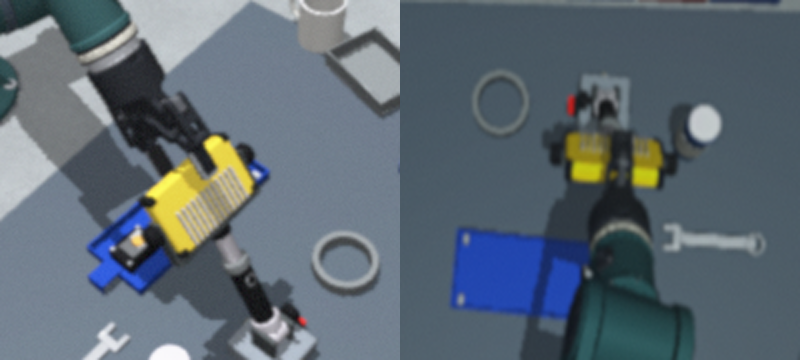

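In this picture the open fingers straddle the middle of the head's top edge (about (205,160) on the left, (618,155) on the right), with one finger behind the back above the fins. Next I close and pull along the stem.

Run:
```python
from h import *; from station import arm,eyes
import cv2
arm.gripper_close(50); s=arm.read_state(); st=s["ee_pos"]; f0=s["wrist_force"]
print(s["width"],s["finger_force"],st,f0,s["moment"])
c=st.copy()
for i in range(16):
    c=c+STEM*.005
    arm.move_l(c,speed=.06); s=arm.read_state()
    f=s["wrist_force"]@STEM; d=(s["ee_pos"]-st)
    print(i,round(d@STEM,4),d-STEM*(d@STEM),round(f,1),s["wrist_force"],round(s["t"],2))
    if f<-32: break
a=eyes.snapshot("scene")["image"][180:320,170:370]
cv2.imwrite("pics/m2.png",cv2.resize(a,(800,560),interpolation=2))
```

```text
0.023126134445116315 53.11842083930969 [ 0.5751 -0.0484  0.291 ] [-2.7571 -0.7663 -0.279 ] [ 0.0703  0.7637 -0.1221]
0 0.0042 [-0.0001  0.     -0.0001] -5.9 [ 5.5509  0.9006 -3.6498] 5.04
1 0.0091 [-0.0002  0.     -0.0001] -7.9 [ 6.252  -0.3009 -5.541 ] 5.29
2 0.0141 [-0.0002  0.     -0.0001] -6.3 [ 6.2185 -0.6531 -3.6579] 5.54
3 0.019 [-0.0002  0.     -0.0001] -6.8 [ 5.6045 -0.1665 -4.5813] 5.79
4 0.024 [-0.0002  0.0001 -0.0001] -6.5 [ 5.7786  0.4162 -4.2253] 6.04
5 0.029 [-0.0002  0.0001 -0.0001] -6.8 [ 5.5198 -0.6184 -4.621 ] 6.29
6 0.034 [-0.0002  0.0001 -0.0001] -6.4 [ 5.6179 -0.5317 -4.117 ] 6.54
7 0.0389 [-0.0002  0.0001 -0.0001] -6.7 [ 5.2067 -0.1743 -4.7852] 6.79
8 0.045 [-0.0001  0.0001 -0.    ] 1.7 [-2.0669  0.4255  0.7476] 7.04
9 0.0498 [-0.0001  0.0001 -0.0001] -4.4 [ 4.1621  0.5886 -2.683 ] 7.29
10 0.0503 [-0.0007  0.0001 -0.0004] -25.5 [ 22.6822  -0.1358 -16.4058] 7.54
11 0.0507 [-0.0014  0.0001 -0.0008] -45.7 [ 42.0618  -1.9453 -28.5058] 7.79
```

View pics/m2.png

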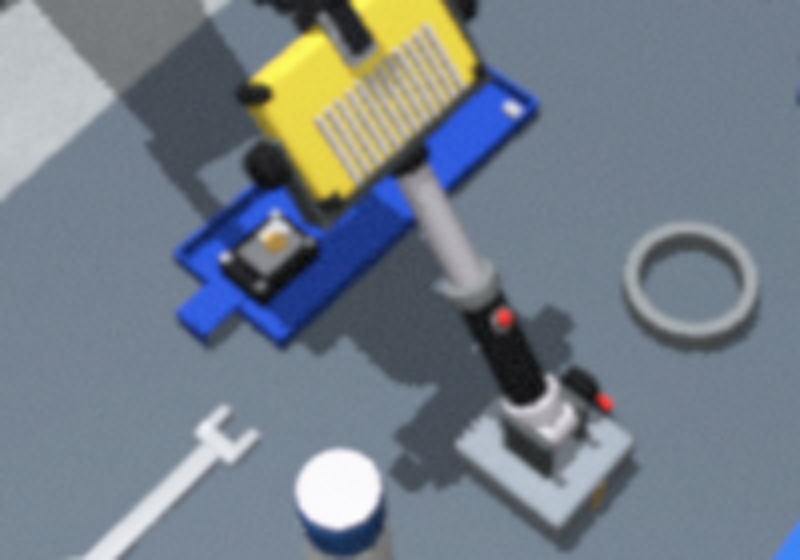

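The red button is out at (503,318) in the crop, and the stop was felt after 50 mm of travel, as expected. Next: relax the pull and tip the head about its pivot.

Run:
```python
from h import *; from station import arm,eyes
import cv2
st=np.array([.5751,-.0484,.2910]); c=st+STEM*.0492; pv=(pivot(.085)+np.array([.5733,-.0483,.3058]))/2
arm.move_l(c,speed=.03); s=arm.read_state(); print(s["wrist_force"],s["moment"],s["t"])
v=RZ.T@(LOCK-pv); a1=np.arctan2(-v[2],-v[0]); print("target",a1)
n=9; R0=R.from_rotvec(pose(pv,.66,0,1)[1])
for k in range(1,n+1):
    D=R.from_rotvec(RZ@[0,-(a1-.66)*k/n,0])
    arm.move_l(pv+D.apply(c-pv),(D*R0).as_rotvec(),speed=.02)
    s=arm.read_state(); print(k,s["ee_pos"],s["wrist_force"],s["moment"],round(s["t"],2))
    if np.linalg.norm(s["wrist_force"])>60: break
hz=-R.from_rotvec(s["ee_rot"]).as_matrix()[:,2]; print("lean",np.arctan2(-hz[0],hz[2]))
for d in(.03,.04,.05,.06,.08): print(d,arm.inverse_kinematics(s["ee_pos"]+hz*d,s["ee_rot"]))
```

```text
[ 2.9864  0.2866 -5.8866] [ 0.1621  0.7174 -0.1417] 8.35
target 1.2019996314538703
1 [ 0.5483 -0.047   0.3314] [ 3.9624  0.3889 -7.8776] [ 0.1483  0.5787 -0.0603] 8.61
2 [ 0.5467 -0.0469  0.3298] [ 1.8336  0.7419 -7.8022] [ 0.2239  0.8665 -0.0314] 8.87
3 [ 0.5453 -0.0468  0.3283] [ 0.2541  0.9192 -6.8104] [ 0.2316  1.1404 -0.0285] 9.12
4 [ 0.544  -0.0468  0.3265] [-0.1221  1.4653 -6.5753] [ 0.2688  1.4011 -0.0289] 9.38
5 [ 0.5427 -0.0467  0.3247] [-2.0301 -0.0344 -6.7938] [0.1521 1.6659 0.029 ] 9.64
6 [ 0.5415 -0.0466  0.3228] [-3.9243  0.307  -7.6557] [ 0.175   1.8986 -0.0353] 9.9
7 [ 0.5405 -0.0466  0.3208] [-7.1009  0.9147 -6.4893] [ 0.1371  2.0373 -0.1024] 10.16
8 [ 0.5395 -0.0465  0.3187] [-8.8049  0.5199 -6.6407] [ 0.1734  2.088  -0.0736] 10.42
9 [ 0.5388 -0.0464  0.3167] [-11.1651   0.0589  -6.7599] [ 0.1467  2.2245 -0.0859] 10.68
lean 1.1987491145628821
0.03 [-0.3854 -0.6777  2.1772  0.6291  0.5533 -0.6824]
0.04 [-0.3998 -0.7097  2.1839  0.6252  0.5822 -0.6763]
0.05 [-0.4154 -0.7418  2.19    0.6232  0.6124 -0.6718]
0.06 None
0.08 None
```

Run:
```python
from h import *; from station import arm,eyes
import cv2
arm.gripper_open(); s=arm.read_state(); print(s["wrist_force"],s["moment"])
hz=-R.from_rotvec(s["ee_rot"]).as_matrix()[:,2]
arm.move_l(s["ee_pos"]+hz*.05,speed=.08)
arm.movej([-.4154,-.7,1.9,0,1.4,0]); arm.movej([.9,-.5,1.7,0,1.6,0])
s=arm.read_state(); print(s["ee_pos"],s["wrist_force"],s["t"])
for n in("scene","top"):
    q=eyes.snapshot(n); pickle.dump(q,open(f"{n}0.pkl","wb")); 
    i=q["image"]; c=i[165:265,195:315] if n=="scene" else i[175:275,240:360]
    cv2.imwrite(f"pics/{n}2.png",cv2.resize(c,None,fx=5,fy=5,interpolation=2))
```

```text
[0.9358 0.2974 0.3202] [-0.0005  0.3895  0.0005]
[0.1976 0.3392 0.3482] [-0.7274  0.1956  0.1677] 14.5667
```

View pics/scene2.png

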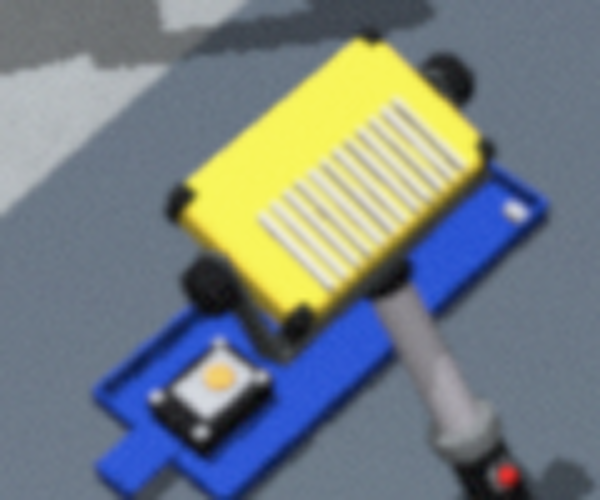

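View pics/top2.png

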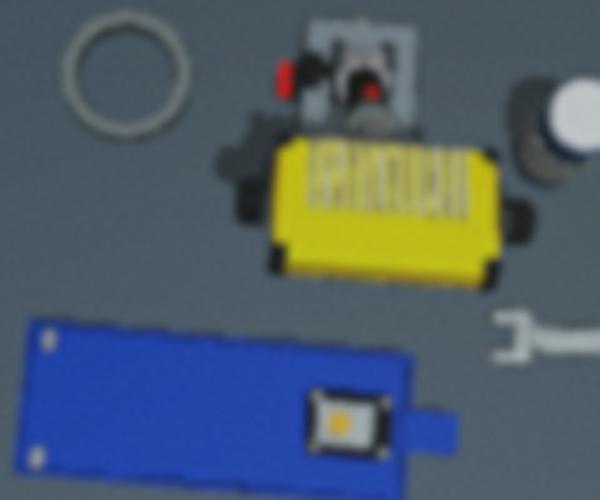

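The button is out (red at (508,475)) and the back face now shows broadly. The cap and knob positions from both views give the head's lean.

Run:
```python
from h import *
cs=lambda x,y:(x/5+194.6,y/5+164.6); ct=lambda x,y:(x/5+239.6,y/5+174.6)
T=lambda a,b:tri(cs(*a),ct(*b))
P=dict(tR=T((178,202),(491,274)),tL=T((372,38),(278,260)),bR=T((297,320),(490,156)),bL=T((486,150),(285,146)),kR=T((212,282),(518,222)),kL=T((447,80),(252,200)))
for k,v in P.items(): print(k,*v)
t=(P["tR"][0]+P["tL"][0])/2;b=(P["bR"][0]+P["bL"][0])/2;pv=(P["kR"][0]+P["kL"][0])/2
l=[plane("top",ct(*p),.026) for p in[(312,390),(392,402),(386,460),(306,452)]];L=np.mean(l,0)
l=[plane("scene",cs(*p),.026) for p in[(150,398),(218,340),(272,385),(200,438)]];L2=np.mean(l,0)
hz=RZ.T@(t-b); a=np.arctan2(-hz[0],hz[2]); print("lean",a,"h",np.linalg.norm(hz),"pivot",pv,pivot(.085),"lock",L,L2)
for aa in(a,1.199):
  for p in(pv,pivot(.085)):
    for k in(L,L2):
      v=RZ.T@(k-p); print("z miss",v@[-np.sin(aa),0,np.cos(aa)])
```

```text
tR [ 0.537  -0.1104  0.3208] 3.644297417164025e-05
tL [0.5431 0.0144 0.3228] 0.0038476726228514925
bR [ 0.6097 -0.1144  0.2982] 0.002933205323446309
bL [0.6147 0.0099 0.2976] 0.0028094111562166134
kR [ 0.5703 -0.1278  0.3075] 0.0012956093443816379
kL [0.5792 0.0282 0.3059] 6.969567487508063e-05
lean 1.251025464476519 h 0.07611858016837252 pivot [ 0.5747 -0.0498  0.3067] [ 0.5732 -0.0502  0.3042] lock [ 0.4607 -0.054   0.026 ] [ 0.4631 -0.0552  0.026 ]
z miss 0.01967462188808465
z miss 0.017351854956612997
z miss 0.01898458185454189
z miss 0.016661814923070263
z miss 0.0039315993229845385
z miss 0.0016519724622048623
z miss 0.0033914530364860794
z miss 0.0011118261757064164
```

```bash
python3 -c "
from station import arm
print(arm.close_job())"
```

```text
the job is handed in; nothing more can be done
None
```

I drew the stem out to its stop with the red button visibly out, tipped the head at the lock (I estimate the light passes 1–20 mm from its centre, against the 30 mm allowed), let go, and handed the job in at about 15 s of the 48 s; no verdict was returned.

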